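# Check the brake lever of a tray turntable

## Task

Check the brake on the turntable that carries the eight-sided tray: with the backs of the fingers, press its hand lever from outside towards the grip bar until it meets its stop short of the bar, without forcing it, and keep it there for a good second. Then ease the lever back out under the fingers, not letting it snap, and move clear. Grasp nothing, keep off the grip bar and the inner side of the lever, and leave the other turntable's lever and the loose things alone.

Things in the scene. Friction and masses are not known exactly. Their poses are not given: they have to be found in the camera images.
- oct_stand: fixed turntable stand that carries the eight-sided brass tray. Origin: underside of its base, straight below the middle of its grip bar; its x axis points from the bar to the tray, y along the bar. Dark base plate 280 x 200 x 18 mm (x -50 to 230). The lever lies on the -x side of the bar, the tray (196 mm across, rim 80 mm above the table) on the +x side, centre at x 125
- oct_bar: the fixed grip bar of the eight-sided tray's stand: black rubber, 22 mm thick, 200 mm long, level along the stand's y, axis 130 mm above the table (top 141 mm), held at both ends by posts (z 18 to 130 mm). Origin: its middle
- oct_lever (a joint): brake lever of the eight-sided tray's stand, turning about an upright pivot at (-30, +78) mm in the stand's frame. 0 = at rest, splayed 0.32 rad away from the bar; grows as it is pressed towards the bar; 0.32 rad = on its stop, parallel to the bar with about 13 mm left between them. A spring returns it: about 3 N at the press point at rest, 7 N at the stop, where it turns hard. Let go when pressed, it snaps back at over 10 rad/s
- oct_blade: aluminium blade of that lever (outer face and round end), 20 mm high (z 120 to 140 mm), 8 mm thick, reaching 157 mm from the pivot. Origin on the pivot axis, 130 mm above the table; the blade runs along its own -y, its outer face (away from the bar) is at its own x = -6 mm
- oct_back: rubber strip on the inner face of that lever, the face towards the bar; 4 mm thick, 14 mm high. Origin on the pivot axis, same frame as the blade
- oct_press (a point): point on the outer face of that lever, 115 mm from the pivot, 130 mm above the table: where fingers press. Same axes as the blade: +x points into the lever, square to the face
- round_stand: fixed turntable stand of the same build, lever included, but carrying a round brass tray. Same origin and axes. The two stands may be either way round, left or right
- round_lever (a joint): brake lever of the round tray's stand; 0 = at rest, 0.32 rad = on its stop
- cup: loose brass cup, 56 mm across, 60 mm tall, origin at its underside; stands in front of the eight-sided tray's stand, off its lever's pivot end
- jar: loose amber glass jar with a steel lid, 52 mm across, 70 mm tall, origin at its underside; stands in front of the round tray's stand, off its lever's pivot end
- graver: loose hand graver with a plastic handle, 160 mm long, lying on the table between the two stands, about straight ahead of the robot

How it is judged (in metres and radians):
On the way:
1. the fingers hold the eight-sided tray's lever in at its stop (within 0.03 rad) for 0.7 s (value of joint oct_lever above 0.29 rad and contact force between the fingers and oct_blade above 1 N), for 0.7 s.
At the end, for the whole second after the job is handed in: The eight-sided tray's lever is back out at rest (below 0.04 rad), the other lever is at rest (below 0.04 rad), and cup, jar and graver are within 20 mm of where they stood (value of joint each of oct_lever, round_lever below 0.04 rad and distance of each of cup, jar, graver from where it was at the start of the episode below 0.02 m); the robot touches nothing.
It fails at once if the lever is forced: pressed with more than 40 N (contact force between the fingers and oct_blade above 40 N).
It fails at once if the lever snaps back (faster than 4 rad/s) (velocity of joint oct_lever below -4 rad/s).
It fails at once if the lever is pinched or hooked from its inner side, or the grip bar is touched (contact force between the fingers and oct_back above 0.5 N or contact force between any of the arm, the fingers and oct_bar above 1 N).
It fails at once if the other turntable's lever is pressed (over 0.06 rad) (value of joint round_lever above 0.06 rad).
It fails at once if the cup, jar or graver is lifted or pushed about (over 20 mm) (distance of any of cup, jar, graver from where it was at the start of the episode above 0.02 m).
It also fails if it takes over 45 s, if anything falls off the work surface, if the arm or the gripper's body presses on something with over 40 N, if the wrist force passes 120 N, or if a joint passes its speed limit or range.

## Robot

A 6-joint arm with a two-finger parallel gripper is mounted at the origin on the work surface. World frame = base frame: x ahead of the robot, y to its left, z up, the work surface at z = 0. Lengths are in mm, angles in rad, forces in N, time in s.
With the tool pointing down it reaches from about 250 to 725 mm from the base axis. Payload 4 kg.
Tool frame: the origin (TCP) lies on the centre line of the jaws, within the pads' length; the fingertips stand 19 mm ahead of it and the grasp point (between the pads) is the TCP; z points along the fingers, y is the line along which they close (so a half turn about z gives the same grasp; the last joint's range is limited). The gripper opens to 85 mm and grips with 20 to 120 N. Pads are 22 mm wide; open, the fingers measure 114 mm over their backs; the gripper's body (76 mm by 85 mm) begins 54 mm behind the grasp point. The pads swing forward as they close: fully open they stand 13 mm farther back than shut.
Start: joints at [1.188, 0.241, 0.005, 1.335, 0, 1.571], TCP at [186.758, 463.811, 221.806] pointing down, gripper open.
Joint ranges: [-2.72, 2.72], [-1.05, 1.87], [-1.09, 1.28], [-1.99, 2.15], [-1.42, 1.44], [-3.14, 3.14]. Speed limits (rad/s): [2.79, 2.79, 3.14, 3.14, 3.14, 3.14].

## Interface

Orientations are given as a rotation vector (axis times angle).
In Python, from station import bot, viewer, workorder gives the robot as it stands.
- The arm moves only by the tool drive_tool, never from a script. Its argument "series" is one flat list of numbers, 7 for each row, row after row: the shift along the tool's x, y, z normalised to -1 to 1, where 1 is 0.3 m, then the turn, a rotation vector about the tool's x, y, z normalised to -1 to 1, where 1 is pi/2 rad, then the opening, from 0 (shut) to 1 (fully open). A call has 1 to 12 rows; each row is the pose to reach, as a shift and turn from the pose commanded when the call began, along the tool's axes at that moment; what a row does not reach only later rows make up. A row lasts 1/8 s, in which the tool goes at most 62.5 mm and 10.7 degrees, less where a joint would pass 70% of its speed; a pose out of reach is approached as far as the arm can. A call with a number of a shift or a turn outside -1 to 1 is refused whole. A call with a gripper value outside its range is refused whole. The fingers move at their own pace and stop on an object; "squeeze" is the grip in N (left out, the last holds). Time passes only in rows, so rows that repeat a pose let the fingers close. It gives the time, the measured TCP pose, the force, the opening and the grip force at its end, in the units of the state.
- bot.sense(): the state, without advancing time (a new reading comes with each control period).
- viewer.snapshot(name): name is "scene" or "top" or "wrist"; returns a dict with "image" (480x640x3 uint8, blue, green, red), "depth" (480x640 float32, mm along the optical axis (not along the pixel's ray), 0 where there is no reading), "camera_matrix" (3x3 intrinsics, pixels), "cam_to_world" (4x4, takes a point from camera to world coordinates); the wrist camera has in their place "hand_eye" (4x4, takes a point from camera to tool coordinates, whose origin is the TCP and whose axes are the flange's). Camera axes: x right, y up, looking along -z (the intrinsics and any distortion apply to the point x, -y, -z); pixel columns grow to the right and rows downward; lengths in mm; the calibration is good to about 2 mm. A picture is of the moment at which its call begins: read the wrist's pose just before it.
- workorder.hand_in(): hands the job in; it is judged then, once.
The state is a dict: "time": time; "qpos": joint angles; "qd": joint speeds; "tau": joint torques, N m; "tcp_pos": TCP position; "ee_rot": TCP orientation; "contact_force": force on the tool from outside, world axes, zero at the start; "moment": the same for the moment, N m; "width": opening from 0.0 (shut) to 1.0 (fully open); "grasp_force": force on a finger pad.
Only numpy, scipy, OpenCV 4.12 (cv2) and the standard library are available. Lean on these libraries where they do the work, as an engineer would, in place of code of your own. Each camera call takes 0.05 s, during which the arm holds its last target. There are 200 camera calls.

## Working session

There is one attempt and no reset: what is moved stays moved. The work goes in short steps, Python scripts to look and compute and a tool call to move; the robot and the scene stay as the last step left them, time stands still between calls to the robot, and variables do not carry over. Pictures are saved under pics/ and viewed, at most 10 in all, crops included, and the job is handed in when it is done.

Besides the shell and the picture viewer there is one more tool, called after ">>>" as name(argument=value, ...), one argument or row to a line, values as JSON. drive_tool: Moves the arm, as the interface text tells. Scaled input: -1 to 1 covers 0.3 m each way for a shift and pi/2 rad each way for a turn. Its arguments: {"type":"object","properties":{"series":{"type":"array","items":{"type":"number"}},"squeeze":{"type":"number"}},"required":["series"]}

```bash
mkdir -p pics; cat > h.py <<'E'
import numpy as np,cv2
from station import bot,viewer,workorder
from scipy.spatial.transform import Rotation as R
def cloud(s,T):
    K=s['camera_matrix'];d=s['depth'];v,u=np.mgrid[:480,:640]
    p=np.stack([(u-K[0,2])/K[0,0]*d,-(v-K[1,2])/K[1,1]*d,-d],-1)
    return p@T[:3,:3].T+T[:3,3]
E
python3 - <<'E'
from h import *
st=bot.sense();print({k:np.round(v,3) for k,v in st.items()})
print(R.from_rotvec(st['ee_rot']).as_matrix().round(3))
for n in('top','scene'):
    s=viewer.snapshot(n);cv2.imwrite(f'pics/{n}.png',s['image']);print(s.keys(),s['cam_to_world'].round(2).tolist(),s['camera_matrix'].tolist())
    np.savez(f'{n}.npz',img=s['image'],p=cloud(s,s['cam_to_world']),d=s['depth'])
E
```

```text
{'time': np.float64(0.0), 'qpos': array([1.188, 0.241, 0.004, 1.335, 0.   , 1.571]), 'qd': array([-0.001, -0.001,  0.   ,  0.001,  0.001,  0.001]), 'tau': array([-2.0000e-03, -3.7231e+01,  2.5241e+01,  1.7000e-02,  0.0000e+00,
        0.0000e+00]), 'tcp_pos': array([186.511, 463.2  , 220.905]), 'ee_rot': array([-5.980e-01, -3.084e+00,  3.000e-03]), 'contact_force': array([-0.019, -0.138,  0.085]), 'moment': array([ 0.052, -0.012,  0.03 ]), 'grasp_force': np.float64(0.0), 'width': np.float64(1.002)}
[[-0.928  0.374 -0.001]
 [ 0.374  0.928 -0.002]
 [ 0.    -0.002 -1.   ]]
dict_keys(['image', 'depth', 'camera_matrix', 'cam_to_world']) [[0.03, 0.99, -0.1, 377.27], [-1.0, 0.03, 0.01, 44.56], [0.01, 0.1, 0.99, 987.83], [0.0, 0.0, 0.0, 1.0]] [[511.1957478378566, 0.0, 318.59523378183206], [0.0, 511.1957478378566, 235.19238997158433], [0.0, 0.0, 1.0]]
dict_keys(['image', 'depth', 'camera_matrix', 'cam_to_world']) [[0.78, -0.47, 0.41, 782.08], [0.62, 0.6, -0.5, -369.8], [-0.01, 0.65, 0.76, 713.11], [0.0, 0.0, 0.0, 1.0]] [[468.9622219328946, 0.0, 318.7048821956143], [0.0, 468.9622219328946, 247.05089950485436], [0.0, 0.0, 1.0]]
```

View pics/top.png

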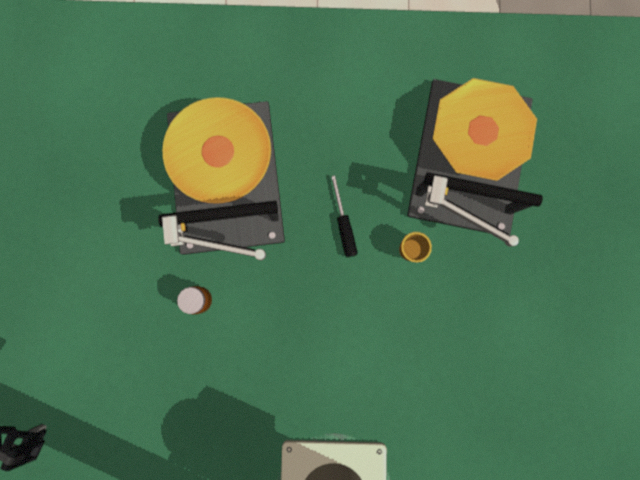

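View pics/scene.png

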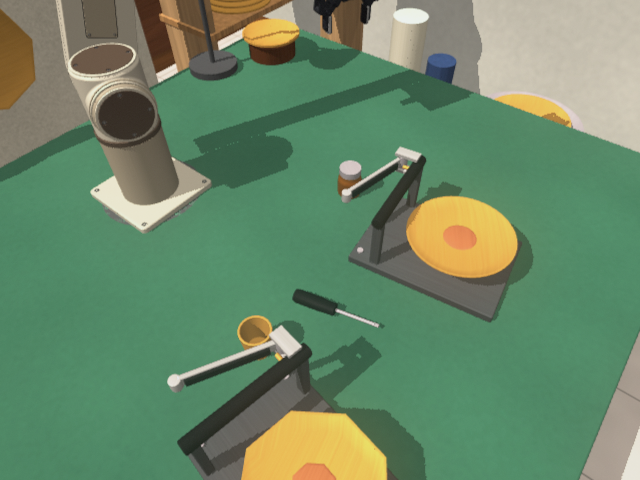

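The top view shows the eight-sided tray on the right: pivot block at about (438,190), lever end ball at (514,241), and the bar from (430,181) to (540,200). The cup is at (416,247), and the round stand is on the left. The scene view agrees.

```bash
python3 - <<'E'
from h import *
z=np.load('top.npz');im=z['img'];p=z['p']
hsv=cv2.cvtColor(im,cv2.COLOR_BGR2HSV);H,S,V=cv2.split(hsv)
box=np.zeros((480,640),bool);box[165:260,400:560]=1
Z=p[...,2]
lv=box&(S<60)&(V>130)&(Z>110)&(Z<165)
q=p[lv];print('lever',lv.sum(),q[:,2].mean(),q.min(0),q.max(0))
bar=box&(V<60)&(Z>125)&(Z<150)
b=p[bar][:,:2];print('bar',bar.sum(),np.median(p[bar][:,2]))
for n,a in(('lever',q[:,:2]),('bar',b)):
    r=cv2.minAreaRect(a.astype(np.float32));print(n,r)
# blade only: part beyond block
l=cv2.fitLine(b.astype(np.float32),cv2.DIST_HUBER,0,.01,.01).ravel();print('bar line',l,np.arctan2(l[1],l[0]))
m=lv.copy();m[:,:452]=0;m[:,507:]=0
l=cv2.fitLine(p[m][:,:2].astype(np.float32),cv2.DIST_HUBER,0,.01,.01).ravel();print('blade line',l,np.median(p[m][:,2]))
e=lv.copy();e[:,:507]=0;print('end',p[e].mean(0),p[e].min(0),p[e].max(0))
k=lv.copy();k[:,449:]=0;print('block',p[k].mean(0),cv2.minAreaRect(p[k][:,:2].astype(np.float32)))
c=np.zeros_like(box);c[225:270,395:440]=1;c&=(Z>30)
print('cup',cv2.minEnclosingCircle(p[c][:,:2].astype(np.float32)),p[c][:,2].max())
tr=np.zeros_like(box);tr[60:190,400:560]=1;tr&=(S>120)&(H<30)&(Z>60)
print('tray',cv2.minEnclosingCircle(p[tr][:,:2].astype(np.float32)),p[tr][:,2].max())
E
```

```text
lever 838 143.06585815630135 [ 458.40532977 -293.89522169  112.1317077 ] [ 572.61435469 -142.98197085  156.27343235]
bar 1360 139.285164632989
lever ((516.4124145507812, -222.02813720703125), (173.94517517089844, 51.21833419799805), 63.74387741088867)
bar ((524.847412109375, -231.6837158203125), (198.7571563720703, 78.91351318359375), 79.92814636230469)
bar line [ 1.7626135e-01  9.8434341e-01  5.4938153e+02 -2.4558852e+02] 1.3936093
blade line [ 4.7975847e-01  8.7740058e-01  4.9609500e+02 -2.2863878e+02] 140.14503116700098
end [ 466.82106871 -284.15910023  140.39508173] [ 458.40532977 -293.89522169  135.57035329] [ 475.59695212 -274.7764438   144.12494602]
block [ 544.12645582 -157.42902783  145.58679108] ((547.618896484375, -162.9786834716797), (33.98527526855469, 48.48987579345703), 81.16217041015625)
cup ((422.52618408203125, -60.174922943115234), 114.09644317626953) 987.8327230937342
tray ((568.6582641601562, -133.50379943847656), 261.413818359375) 987.8327230937342
```

```bash
cat >> h.py <<'E'
def Rt(a):  # tool down, tool y at world angle a
    y=np.array([np.cos(a),np.sin(a),0]);z=np.array([0,0,-1.]);return np.stack([np.cross(y,z),y,z],1)
def row(p0,a0,p1,a1):
    t=Rt(a0).T@(np.array(p1,float)-p0)/300;w=R.from_matrix(Rt(a0).T@Rt(a1)).as_rotvec()/(np.pi/2)
    return np.r_[t,w].round(4)
E
python3 - <<'E'
from h import *
A=([186.758,463.811,221.8],1.188);B=([400,200,221.8],.35);C=([431,-60,221.8],-.15);D=([431,-227,221.8],-.5)
for a,b in((A,B),(B,C),(C,D)):print(row(*a,*b))
E
```

```text
[-0.9878 -0.5502  0.      0.      0.      0.5335]
[-0.8496 -0.2001  0.      0.      0.      0.3183]
[-0.5504  0.0832  0.      0.      0.      0.2228]
```

>>> drive_tool(
  series=[-0.988,-0.55,0,0,0,0.5335,0,-0.988,-0.55,0,0,0,0.5335,0,-0.988,-0.55,0,0,0,0.5335,0,-0.988,-0.55,0,0,0,0.5335,0,-0.988,-0.55,0,0,0,0.5335,0,-0.988,-0.55,0,0,0,0.5335,0,-0.988,-0.55,0,0,0,0.5335,0],
)

```text
time: 0.98
tcp_pos: [400.8, 198.4, 221.4]
ee_rot: [-1.806, -2.57, 0.001]
contact_force: [0.0, 0.4, 1.2]
width: -0.001
grasp_force: 0.0
```

>>> drive_tool(
  series=[-0.85,-0.2,0,0,0,0.3183,0,-0.85,-0.2,0,0,0,0.3183,0,-0.85,-0.2,0,0,0,0.3183,0,-0.85,-0.2,0,0,0,0.3183,0,-0.85,-0.2,0,0,0,0.3183,0,-0.85,-0.2,0,0,0,0.3183,0],
)

```text
time: 1.72
tcp_pos: [430.9, -59.5, 221.5]
ee_rot: [-2.381, -2.047, 0.0]
contact_force: [-0.1, 1.0, -0.3]
width: 0.005
grasp_force: 0.0
```

>>> drive_tool(
  series=[-0.55,0.083,0,0,0,0.2228,0,-0.55,0.083,0,0,0,0.2228,0,-0.55,0.083,0,0,0,0.2228,0,-0.55,0.083,0,0,0,0.2228,0,-0.55,0.083,0,0,0,0.2228,0],
)

```text
time: 2.35
tcp_pos: [431.4, -224.8, 221.5]
ee_rot: [-2.699, -1.606, -0.0]
contact_force: [0.1, -0.0, 0.1]
width: -0.001
grasp_force: 0.0
```

```bash
python3 - <<'E'
from h import *
st=bot.sense();print({k:np.round(v,3) for k,v in st.items()})
print(R.from_rotvec(st['ee_rot']).as_matrix().round(3))
s=viewer.snapshot('wrist');cv2.imwrite('pics/w1.png',s['image'])
T=np.eye(4);T[:3,:3]=R.from_rotvec(st['ee_rot']).as_matrix();T[:3,3]=st['tcp_pos'];T=T@s['hand_eye']
np.savez('w1.npz',img=s['image'],p=cloud(s,T),he=s['hand_eye']);print(s['hand_eye'].round(2).tolist())
s=viewer.snapshot('top');cv2.imwrite('pics/t1.png',s['image'])
E
```

```text
{'time': np.float64(2.35), 'qpos': array([-4.810e-01,  2.150e-01, -2.900e-02,  1.328e+00,  1.000e-03,
        1.587e+00]), 'qd': array([ 0.01 , -0.009, -0.003,  0.001, -0.005, -0.004]), 'tau': array([-6.3100e-01, -3.5633e+01,  2.5398e+01, -4.8000e-02, -3.2000e-02,
        3.0000e-03]), 'tcp_pos': array([ 431.449, -224.775,  221.547]), 'ee_rot': array([-2.699, -1.606, -0.   ]), 'contact_force': array([ 0.051, -0.049,  0.134]), 'moment': array([-0.054, -0.018,  0.011]), 'grasp_force': np.float64(0.0), 'width': np.float64(-0.001)}
[[ 0.477  0.879 -0.001]
 [ 0.879 -0.477  0.001]
 [ 0.001 -0.001 -1.   ]]
[[0.0, 0.96, 0.29, 73.1], [1.0, -0.0, -0.0, 0.14], [-0.0, 0.29, -0.96, -152.59], [0.0, 0.0, 0.0, 1.0]]
```

View pics/w1.png

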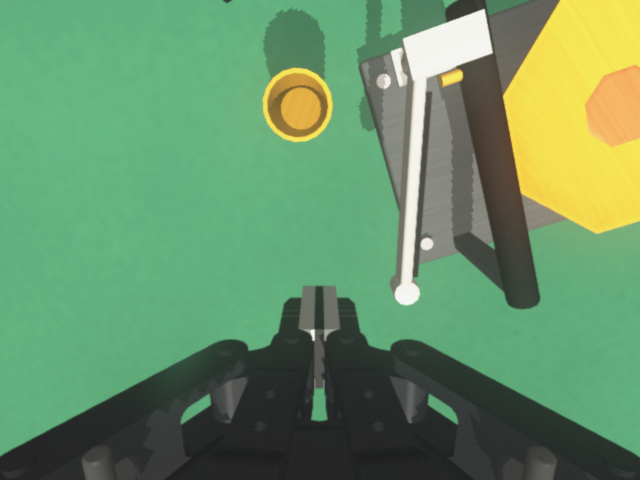

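The wrist view shows the blade running from the block at (420,80) to the ball at (406,293). The shut fingertips are at (320,290), outside the lever, and the cup is at (298,105), well away.

```bash
python3 - <<'E'
from h import *
z=np.load('w1.npz');im=z['img'];p=z['p'];st=bot.sense()
H,S,V=cv2.split(cv2.cvtColor(im,cv2.COLOR_BGR2HSV));Z=p[...,2]
m=(S<70)&(V>150)&(Z>130)&(Z<147);m[:95]=0;m[275:]=0;m[:,:390]=0;m[:,440:]=0
q=p[m][:,:2];l=cv2.fitLine(q.astype(np.float32),cv2.DIST_HUBER,0,.01,.01).ravel();print(m.sum(),np.median(p[m][:,2]),l,np.arctan2(l[1],l[0]))
d=l[:2]*np.sign(l[1]);n=np.array([d[1],-d[0]])
lat=(q-l[2:])@n;print('lat',np.percentile(lat,[2,50,98]))
e=(S<70)&(V>150)&(Z>125)&(Z<150);e[:282]=0;e[:,:390]=0;e[310:]=0;e[:,425:]=0
print('ball',p[e].mean(0),((p[e][:,:2]-l[2:])@d).min(),(p[e][:,:2].mean(0)-l[2:])@d)
k=(S<70)&(V>150)&(Z>147)&(Z<170);print('block',cv2.minAreaRect(p[k][:,:2].astype(np.float32)),np.median(p[k][:,2]))
Rm=R.from_rotvec(st['ee_rot']).as_matrix();t=(p-st['tcp_pos'])@Rm
for u,v in((320,290),(304,310),(350,305),(350,330),(285,310),(345,345),(400,350),(440,360),(600,450),(540,460)):print(u,v,t[v,u].round(1))
g=(Z>175)&(p[...,2]<400)
for a in range(-20,100,8):
    w=(t[...,2]<-a+8)&(t[...,2]>-a)&(abs(t[...,0])<40)&(abs(t[...,1])<90)&(Z>180); 
    if w.any():print('z tool',-a,t[w][:,1].min().round(),t[w][:,1].max().round(),w.sum())
E
```

```text
2267 140.3172762488954 [ 4.7301766e-01  8.8105297e-01  5.0075323e+02 -2.1997124e+02] 1.0780836
lat [-3.56312024  0.01078171  4.60618546]
ball [ 466.59672412 -285.25372739  140.43325203] -82.70681010755912 -73.67396482473873
block ((546.651123046875, -157.50877380371094), (22.117889404296875, 45.275264739990234), 80.02806091308594) 151.45276675997823
320 290 [ 11.5   0.7 -18.5]
304 310 [ 11.3  -4.9 -34.7]
350 305 [  7.2  12.1 -22.8]
350 330 [ 12.9   9.8 -50.6]
285 310 [  7.1 -12.3 -26.6]
345 345 [ 12.4   7.8 -58. ]
400 350 [ 12.   23.2 -59.8]
440 360 [ 13.1  32.5 -66.1]
600 450 [ 12.3  55.1 -94.1]
540 460 [ 12.5  42.  -96.6]
z tool -20 -13.0 13.0 315
z tool -28 -14.0 14.0 680
z tool -36 -13.0 14.0 782
z tool -44 -14.0 14.0 733
z tool -52 -19.0 18.0 1151
z tool -60 -33.0 34.0 3135
z tool -68 -40.0 41.0 7930
z tool -76 -46.0 47.0 5680
z tool -84 -54.0 53.0 10385
z tool -92 -59.0 59.0 13954
```

```bash
python3 - <<'E'
from h import *
z=np.load('w1.npz');p=z['p'];st=bot.sense()
t=(p-st['tcp_pos'])@R.from_rotvec(st['ee_rot']).as_matrix()
for v in range(280,312,2):print(v,[t[v,u].round(0).tolist() for u in(308,330,345)])
he=z['he'];f=viewer.snapshot('wrist')['camera_matrix'];print(f)
for P in([11,0,19],[11,0,0],[11,0,-15],[-11,0,19],[0,0,19],[7,14,0],[7,14,-22]):
    c=np.linalg.inv(he)@np.r_[P,1];print(P,f[0,2]+f[0,0]*c[0]/-c[2],f[1,2]-f[1,1]*c[1]/-c[2])
im=z['img'];cv2.imwrite('pics/w1c.png',cv2.resize(im[250:400,240:400],None,fx=4,fy=4,interpolation=2))
E
```

```text
280 [[-87.0, -11.0, 221.0], [-87.0, 12.0, 222.0], [-88.0, 28.0, 223.0]]
282 [[-90.0, -11.0, 222.0], [-90.0, 12.0, 222.0], [-90.0, 28.0, 222.0]]
284 [[-92.0, -11.0, 221.0], [-92.0, 12.0, 221.0], [-92.0, 28.0, 221.0]]
286 [[12.0, -4.0, -16.0], [11.0, 5.0, -13.0], [-94.0, 28.0, 221.0]]
288 [[11.0, -4.0, -16.0], [11.0, 5.0, -16.0], [-96.0, 28.0, 220.0]]
290 [[11.0, -4.0, -19.0], [11.0, 5.0, -19.0], [-98.0, 29.0, 220.0]]
292 [[11.0, -4.0, -19.0], [12.0, 5.0, -21.0], [-101.0, 29.0, 221.0]]
294 [[11.0, -4.0, -21.0], [12.0, 4.0, -23.0], [-103.0, 29.0, 221.0]]
296 [[12.0, -4.0, -24.0], [11.0, 4.0, -23.0], [-106.0, 29.0, 221.0]]
298 [[11.0, -4.0, -25.0], [12.0, 4.0, -26.0], [7.0, 11.0, -17.0]]
300 [[11.0, -4.0, -27.0], [12.0, 4.0, -28.0], [7.0, 11.0, -18.0]]
302 [[11.0, -4.0, -28.0], [11.0, 4.0, -28.0], [7.0, 10.0, -20.0]]
304 [[11.0, -4.0, -30.0], [11.0, 4.0, -30.0], [7.0, 10.0, -22.0]]
306 [[11.0, -4.0, -31.0], [11.0, 4.0, -31.0], [7.0, 10.0, -24.0]]
308 [[11.0, -4.0, -33.0], [11.0, 4.0, -33.0], [7.0, 10.0, -26.0]]
310 [[11.0, -4.0, -35.0], [12.0, 4.0, -35.0], [7.0, 10.0, -27.0]]
[[375.41152535   0.         318.85725021]
 [  0.         375.41152535 236.70055062]
 [  0.           0.           1.        ]]
[11, 0, 19] 318.2970622972621 257.9481516991485
[11, 0, 0] 318.2551929818168 272.7738973902964
[11, 0, -15] 318.2149421386888 287.0265489496173
[-11, 0, 19] 318.276369700696 299.2129885801693
[0, 0, 19] 318.2865399940949 278.9315561946008
[7, 14, 0] 350.0754795867715 281.2555821113891
[7, 14, -22] 354.66926077609685 304.2055235976789
```

View pics/w1c.png

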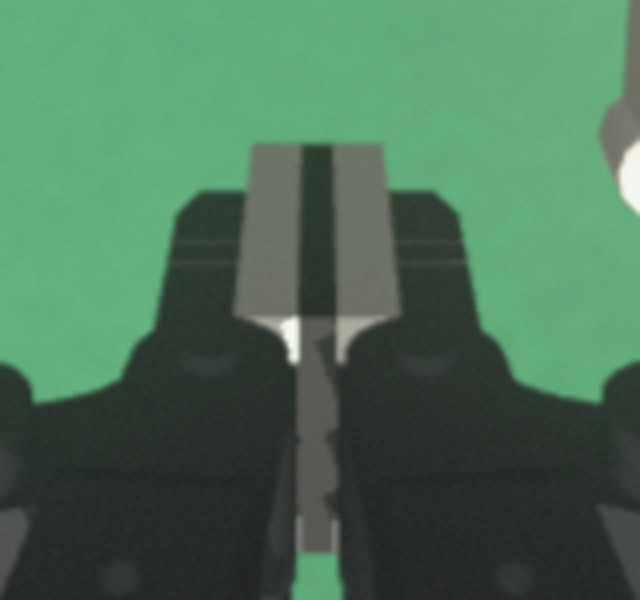

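The crop shows pad ends at rows 286-290, and in tool coordinates that puts the tips about 15 mm behind the TCP rather than 19 mm ahead. I'll cross-check the tip height with the scene camera.

```bash
python3 - <<'E'
from h import *
s=viewer.snapshot('scene');p=cloud(s,s['cam_to_world']);st=bot.sense()
t=(p-st['tcp_pos'])@R.from_rotvec(st['ee_rot']).as_matrix()
w=(np.hypot(t[...,0],t[...,1])<70)&(t[...,2]<60)&(t[...,2]>-110)&(s['depth']>0)
print(w.sum(),t[w].max(0),np.percentile(t[w][:,2],[95,99,100]))
for a in range(-100,40,10):
    k=w&(t[...,2]>=a)&(t[...,2]<a+10)
    if k.any():print(a,k.sum(),t[k].min(0).round(),t[k].max(0).round())
v,u=np.where(w);print(u.min(),u.max(),v.min(),v.max())
c=s['image'].copy();T=np.linalg.inv(s['cam_to_world']);K=s['camera_matrix']
for zz,col in((-15,(0,0,255)),(0,(255,0,0)),(19,(255,0,255))):
    P=st['tcp_pos']+R.from_rotvec(st['ee_rot']).apply([0,0,zz]);q=T@np.r_[P,1];x,y=K[0,2]+K[0,0]*q[0]/-q[2],K[1,2]-K[1,1]*q[1]/-q[2];print(zz,x,y)
    cv2.circle(c,(int(x),int(y)),2,col,-1)
v0=max(0,v.min()-40);u0=max(0,u.min()-60);cv2.imwrite('pics/s2.png',cv2.resize(c[v0:v0+200,u0:u0+266],None,fx=3,fy=3));print(u0,v0)
E
```

```text
1042 [ 19.30132226  63.25271841 -10.76879791] [-21.06080358 -15.23504284 -10.76879791]
-100 214 [ -17.   -7. -100.] [ 17.  63. -90.]
-90 79 [-17.   6. -90.] [ 17.  53. -80.]
-80 110 [-17.  10. -80.] [ 17.  47. -71.]
-70 47 [-12.   7. -70.] [ 13.  40. -60.]
-60 19 [  4.   5. -60.] [ 13.  27. -54.]
-40 35 [ -7.   0. -36.] [ 11.  16. -30.]
-30 85 [-11.  -4. -30.] [ 11.  16. -20.]
-20 43 [-11.  -0. -20.] [ 11.  14. -11.]
138 183 240 301
-15 173.88567375029146 292.35698563708047
0 176.82789977704067 299.1728430296665
19 180.3948996955995 307.4360296588476
78 200
```

View pics/s2.png

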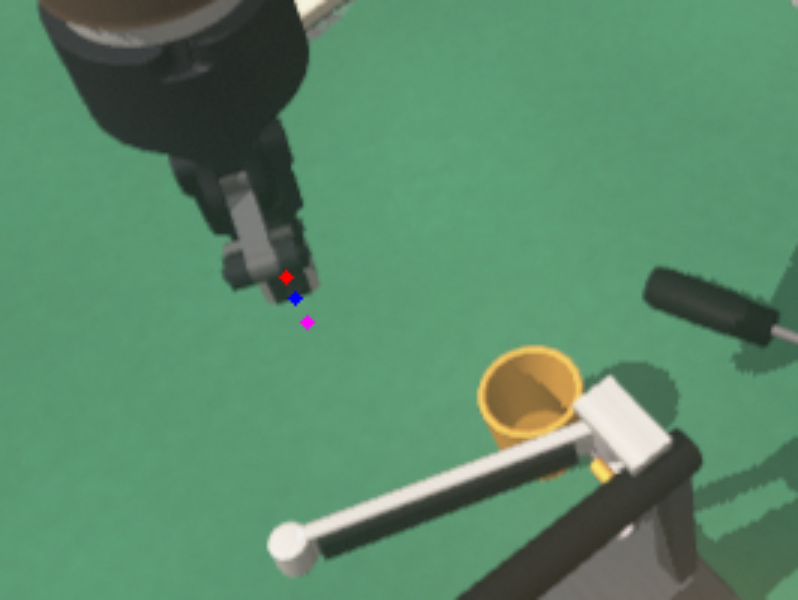

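Both cameras agree: the tips sit about 13 mm behind the reported TCP. A TCP height of about 102 mm is safe whichever figure is right. Next I'll plan the standoff and arc poses.

```bash
cat >> h.py <<'E'
piv=np.array([537.7,-155.5])
def pose(th,gap,z=102):
    a=-.497+th;c,s=np.cos(a),np.sin(a);l=np.array([-20-gap,-115.])
    return np.r_[piv+np.array([[c,-s],[s,c]])@l,z],a
E
python3 - <<'E'
from h import *
S=([431,-227,221.8],-.5);a=pose(0,30,221.8);b=pose(0,30);print(a,b)
print(row(*S,*a),row(*S,*b))
for th,g in((0,10),(0,5),(0,0),(.08,0),(.16,0),(.24,0),(.28,0),(.3,0),(.32,0),(.34,0)):print(th,g,row(*b,*pose(th,g)))
E
```

```text
(array([ 438.91823233, -232.74741016,  221.8       ]), -0.497) (array([ 438.91823233, -232.74741016,  102.        ]), -0.497)
[-0.0042  0.0323  0.      0.      0.     -0.0019] [-0.0042  0.0323  0.3993  0.      0.     -0.0019]
0 10 [-0.      0.0667  0.      0.      0.      0.    ]
0 5 [-0.      0.0833  0.      0.      0.      0.    ]
0 0 [-0.   0.1  0.   0.   0.   0. ]
0.08 0 [-0.0041  0.1308  0.      0.      0.     -0.0509]
0.16 0 [-0.0057  0.1619  0.      0.      0.     -0.1019]
0.24 0 [-0.0049  0.193   0.      0.      0.     -0.1528]
0.28 0 [-0.0035  0.2085  0.      0.      0.     -0.1783]
0.3 0 [-0.0026  0.2163  0.      0.      0.     -0.191 ]
0.32 0 [-0.0015  0.224   0.      0.      0.     -0.2037]
0.34 0 [-0.0003  0.2317  0.      0.      0.     -0.2165]
```

>>> drive_tool(
  series=[-0.004,0.032,0.1,0,0,-0.002,0,-0.004,0.032,0.2,0,0,-0.002,0,-0.004,0.032,0.3,0,0,-0.002,0,-0.004,0.032,0.4,0,0,-0.002,0,-0.004,0.032,0.4,0,0,-0.002,0,-0.004,0.032,0.4,0,0,-0.002,0],
)

```text
time: 3.3
tcp_pos: [439.8, -232.5, 103.0]
ee_rot: [2.698, 1.607, 0.001]
contact_force: [0.1, 0.7, -0.4]
width: 0.0
grasp_force: 0.0
```

>>> drive_tool(
  series=[0,0.033,0,0,0,0,0,0,0.0667,0,0,0,0,0,0,0.0833,0,0,0,0,0,0,0.0833,0,0,0,0,0],
)

```text
time: 3.8
tcp_pos: [461.4, -244.8, 101.8]
ee_rot: [2.699, 1.607, 0.0]
contact_force: [-0.5, 0.1, 0.1]
width: -0.002
grasp_force: 0.0
```

```bash
python3 - <<'E'
from h import *
st=bot.sense();print(st['tcp_pos'],pose(0,5),st['contact_force'],st['time'])
s=viewer.snapshot('wrist');cv2.imwrite('pics/w2.png',s['image'])
E
```

```text
[ 461.41618756 -244.8442221   101.81766712] (array([ 460.89365451, -244.6671761 ,  102.        ]), -0.497) [-0.4990456   0.08515779  0.07607267] 3.8
```

View pics/w2.png

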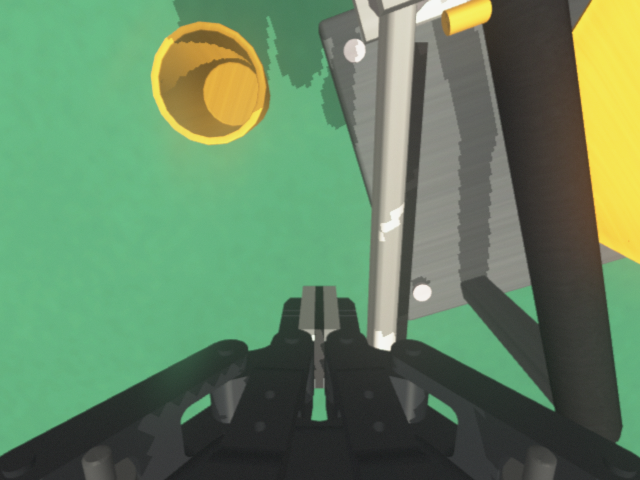

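The wrist view shows the finger on the outer side of the lever, about 5 mm off the blade (face edge near x≈372, finger back at 355). It's clear of the cup and bar, so I'll press along the arc.

```bash
python3 - <<'E'
from h import *
b=pose(0,5)
for th in(0,.04,.08,.12,.16,.2,.24,.26,.28,.3,.32,.34):print(th,row(*b,*pose(th,0)))
E
```

```text
0 [-0.      0.0167  0.      0.      0.      0.    ]
0.04 [-0.0024  0.032   0.      0.      0.     -0.0255]
0.08 [-0.0041  0.0475  0.      0.      0.     -0.0509]
0.12 [-0.0052  0.063   0.      0.      0.     -0.0764]
0.16 [-0.0057  0.0786  0.      0.      0.     -0.1019]
0.2 [-0.0056  0.0942  0.      0.      0.     -0.1273]
0.24 [-0.0049  0.1097  0.      0.      0.     -0.1528]
0.26 [-0.0043  0.1175  0.      0.      0.     -0.1655]
0.28 [-0.0035  0.1252  0.      0.      0.     -0.1783]
0.3 [-0.0026  0.1329  0.      0.      0.     -0.191 ]
0.32 [-0.0015  0.1406  0.      0.      0.     -0.2037]
0.34 [-0.0003  0.1483  0.      0.      0.     -0.2165]
```

>>> drive_tool(
  series=[0,0.01,0,0,0,0,0,0,0.017,0,0,0,0,0,-0.002,0.032,0,0,0,-0.0255,0,-0.002,0.032,0,0,0,-0.0255,0],
)

```text
time: 4.35
tcp_pos: [468.3, -249.2, 101.7]
ee_rot: [-2.666, -1.659, 0.002]
contact_force: [-3.2, 1.6, 3.0]
width: 0.002
grasp_force: 1.7
```

```bash
python3 - <<'E'
from h import *
b=pose(.04,0)
for th in(.04,.12,.16,.2,.24,.26,.27,.28,.3,.31,.32,.34):print(th,row(*b,*pose(th,0)))
E
```

```text
0.04 [0. 0. 0. 0. 0. 0.]
0.12 [-0.0041  0.0308  0.      0.      0.     -0.0509]
0.16 [-0.0052  0.0464  0.      0.      0.     -0.0764]
0.2 [-0.0057  0.0619  0.      0.      0.     -0.1019]
0.24 [-0.0056  0.0775  0.      0.      0.     -0.1273]
0.26 [-0.0053  0.0853  0.      0.      0.     -0.1401]
0.27 [-0.0051  0.0891  0.      0.      0.     -0.1464]
0.28 [-0.0049  0.093   0.      0.      0.     -0.1528]
0.3 [-0.0043  0.1008  0.      0.      0.     -0.1655]
0.31 [-0.0039  0.1047  0.      0.      0.     -0.1719]
0.32 [-0.0035  0.1085  0.      0.      0.     -0.1783]
0.34 [-0.0026  0.1163  0.      0.      0.     -0.191 ]
```

>>> drive_tool(
  series=[-0.002,0.015,0,0,0,-0.0255,0,-0.004,0.031,0,0,0,-0.051,0,-0.005,0.0465,0,0,0,-0.0765,0,-0.0055,0.062,0,0,0,-0.102,0,-0.0055,0.0775,0,0,0,-0.127,0,-0.005,0.085,0,0,0,-0.14,0,-0.005,0.093,0,0,0,-0.153,0,-0.005,0.093,0,0,0,-0.153,0],
)

```text
time: 5.35
tcp_pos: [491.4, -262.7, 101.6]
ee_rot: [-2.447, -1.965, 0.004]
contact_force: [-6.3, 1.6, 3.9]
width: -0.005
grasp_force: 3.2
```

>>> drive_tool(
  series=[0,0.004,0,0,0,-0.0065,0,0,0.0075,0,0,0,-0.0125,0,0,0.0075,0,0,0,-0.0125,0],
)

```text
time: 5.72
tcp_pos: [493.3, -263.6, 101.6]
ee_rot: [-2.428, -1.989, 0.005]
contact_force: [-6.4, 0.7, 4.4]
width: 0.001
grasp_force: 3.3
```

>>> drive_tool(
  series=[0,0.004,0,0,0,-0.0065,0,0,0.0075,0,0,0,-0.0125,0,0,0.0075,0,0,0,-0.0125,0],
)

```text
time: 6.1
tcp_pos: [495.3, -264.4, 101.7]
ee_rot: [-2.409, -2.012, 0.006]
contact_force: [-7.4, -0.5, 3.9]
width: 0.002
grasp_force: 3.5
```

```bash
python3 - <<'E'
from h import *
st=bot.sense();print(st['tcp_pos'],pose(.32,0),st['contact_force'],st['time'])
z=np.load('top.npz')
for n in('top',):
    s=viewer.snapshot(n);cv2.imwrite('pics/t3.png',cv2.resize(s['image'][150:280,390:560],None,fx=4,fy=4))
E
```

```text
[ 495.34672545 -264.35637758  101.67526143] (array([ 497.7635902 , -265.18173582,  102.        ]), -0.177) [-7.38586406 -0.47219773  3.88466511] 6.1
```

View pics/t3.png

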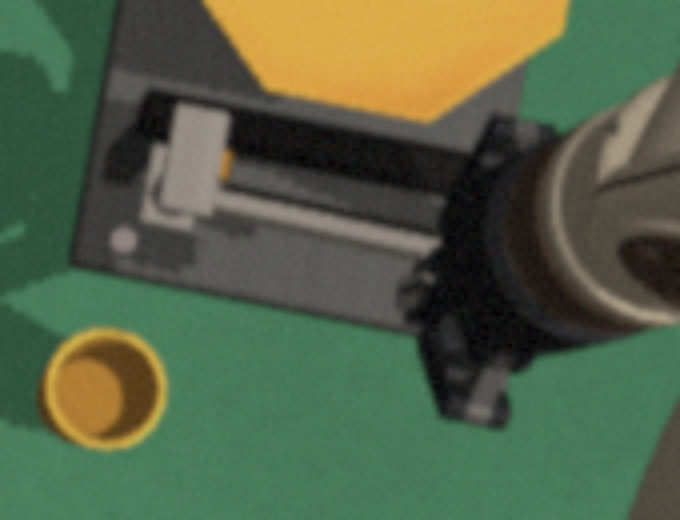

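The top view shows the lever almost parallel to the bar, with the gap left. The arm is compliant (about 3 N/mm), so I'll press in small steps until the force shows the hard stop.

>>> drive_tool(
  series=[0,0.005,0,0,0,0,0,0,0.005,0,0,0,0,0],
)

```text
time: 6.4
tcp_pos: [496.8, -264.7, 101.7]
ee_rot: [-2.409, -2.012, 0.006]
contact_force: [-6.7, 0.5, 3.9]
width: 0.002
grasp_force: 3.6
```

>>> drive_tool(
  series=[0,0.005,0,0,0,0,0,0,0.005,0,0,0,0,0],
)

```text
time: 6.65
tcp_pos: [498.1, -265.0, 101.7]
ee_rot: [-2.409, -2.012, 0.007]
contact_force: [-7.8, -0.7, 4.7]
width: 0.001
grasp_force: 3.8
```

>>> drive_tool(
  series=[0,0.005,0,0,0,0,0,0,0.005,0,0,0,0,0],
)

```text
time: 6.9
tcp_pos: [498.3, -265.0, 101.6]
ee_rot: [-2.408, -2.011, 0.009]
contact_force: [-11.5, -0.2, 6.8]
width: 0.002
grasp_force: 5.4
```

The TCP stalled at x≈498 while the force rose to 11.5 N, so that's the stop. Holding.

>>> drive_tool(
  series=[0,0.001,0,0,0,0,0,0,0.001,0,0,0,0,0,0,0.001,0,0,0,0,0,0,0.001,0,0,0,0,0,0,0.001,0,0,0,0,0,0,0.001,0,0,0,0,0,0,0.001,0,0,0,0,0,0,0.001,0,0,0,0,0,0,0.001,0,0,0,0,0,0,0.001,0,0,0,0,0,0,0.001,0,0,0,0,0,0,0.001,0,0,0,0,0],
)

```text
time: 8.4
tcp_pos: [498.3, -265.1, 101.6]
ee_rot: [-2.408, -2.01, 0.01]
contact_force: [-10.8, 0.8, 6.7]
width: 0.002
grasp_force: 5.7
```

```bash
python3 - <<'E'
from h import *
p,a=pose(.32,0)
c=(p+Rt(a)@[0,4.5+.3,0],a);print(bot.sense()['contact_force'],bot.sense()['tcp_pos'])
for th,g in((.32,0),(.28,0),(.24,0),(.2,0),(.16,0),(.12,0),(.08,0),(.04,0),(0,0),(0,5),(0,15),(0,40)):print(th,g,row(*c,*pose(th,g)))
E
```

```text
[-10.78364984   0.80286206   6.73484987] [ 498.29156137 -265.08063849  101.64860912]
0.32 0 [ 0.    -0.016  0.     0.     0.     0.   ]
0.28 0 [ 0.003  -0.0313  0.      0.      0.      0.0255]
0.24 0 [ 0.0066 -0.0464  0.      0.      0.      0.0509]
0.2 0 [ 0.0107 -0.0614  0.      0.      0.      0.0764]
0.16 0 [ 0.0155 -0.0762  0.      0.      0.      0.1019]
0.12 0 [ 0.0209 -0.0908  0.      0.      0.      0.1273]
0.08 0 [ 0.0268 -0.1052  0.      0.      0.      0.1528]
0.04 0 [ 0.0334 -0.1193  0.      0.      0.      0.1783]
0 0 [ 0.0404 -0.1332  0.      0.      0.      0.2037]
0 5 [ 0.0457 -0.149   0.      0.      0.      0.2037]
0 15 [ 0.0562 -0.1807  0.      0.      0.      0.2037]
0 40 [ 0.0824 -0.2598  0.      0.      0.      0.2037]
```

Held at the stop for 1.5 s. Now easing it back slowly along the arc.

>>> drive_tool(
  series=[0,-0.008,0,0,0,0,0,0,-0.016,0,0,0,0,0,0.0015,-0.0235,0,0,0,0.013,0,0.003,-0.031,0,0,0,0.0255,0,0.005,-0.039,0,0,0,0.038,0,0.0065,-0.0465,0,0,0,0.051,0,0.0085,-0.054,0,0,0,0.0635,0,0.0105,-0.0615,0,0,0,0.0765,0,0.013,-0.069,0,0,0,0.089,0,0.0155,-0.076,0,0,0,0.102,0,0.018,-0.0835,0,0,0,0.1145,0,0.021,-0.091,0,0,0,0.127,0],
)

```text
time: 9.9
tcp_pos: [475.4, -254.1, 101.6]
ee_rot: [-2.599, -1.763, 0.003]
contact_force: [-4.7, -0.7, 2.2]
width: 0.0
grasp_force: 2.2
```

```bash
python3 - <<'E'
from h import *
c=pose(.12,0);print(bot.sense()['contact_force'],bot.sense()['tcp_pos'],c)
for th,g in((.1,0),(.08,0),(.06,0),(.04,0),(.02,0),(0,0),(0,2),(0,5),(0,15),(0,30),(0,50)):print(th,g,row(*c,*pose(th,g)))
E
```

```text
[-4.68865616 -0.72467304  2.15388605] [ 475.39051417 -254.14652936  101.63910971] (array([ 476.76926246, -255.06126367,  102.        ]), -0.377)
0.1 0 [ 0.0014 -0.0077  0.      0.      0.      0.0127]
0.08 0 [ 0.003  -0.0153  0.      0.      0.      0.0255]
0.06 0 [ 0.0047 -0.0229  0.      0.      0.      0.0382]
0.04 0 [ 0.0066 -0.0304  0.      0.      0.      0.0509]
0.02 0 [ 0.0086 -0.0379  0.      0.      0.      0.0637]
0 0 [ 0.0107 -0.0454  0.      0.      0.      0.0764]
0 2 [ 0.0115 -0.052   0.      0.      0.      0.0764]
0 5 [ 0.0127 -0.062   0.      0.      0.      0.0764]
0 15 [ 0.0167 -0.0951  0.      0.      0.      0.0764]
0 30 [ 0.0227 -0.1447  0.      0.      0.      0.0764]
0 50 [ 0.0307 -0.2109  0.      0.      0.      0.0764]
```

>>> drive_tool(
  series=[0.0015,-0.0075,0,0,0,0.0125,0,0.003,-0.015,0,0,0,0.0255,0,0.005,-0.023,0,0,0,0.038,0,0.0065,-0.0305,0,0,0,0.051,0,0.0085,-0.038,0,0,0,0.0635,0,0.0105,-0.0455,0,0,0,0.0765,0,0.0115,-0.052,0,0,0,0.0765,0,0.0125,-0.062,0,0,0,0.0765,0,0.0165,-0.08,0,0,0,0.0765,0,0.0225,-0.145,0,0,0,0.0765,0,0.03,-0.21,0,0,0,0.0765,0,0.03,-0.21,0,0,0,0.0765,0],
)

```text
time: 11.4
tcp_pos: [420.5, -221.8, 101.9]
ee_rot: [-2.699, -1.607, 0.0]
contact_force: [0.1, -1.2, 0.5]
width: 0.004
grasp_force: 0.0
```

>>> drive_tool(
  series=[0,0,-0.1,0,0,0,0,0,0,-0.25,0,0,0,0,0,0,-0.4,0,0,0,0,0,0,-0.4,0,0,0,0,0,0,-0.4,0,0,0,0,0,0,-0.4,0,0,0,0],
)

```text
time: 12.15
tcp_pos: [420.9, -222.1, 220.3]
ee_rot: [-2.697, -1.606, 0.002]
contact_force: [0.3, 0.5, -0.6]
width: 0.003
grasp_force: 0.0
```

```bash
python3 - <<'E'
from h import *
st=bot.sense();print(st['tcp_pos'],st['contact_force'],st['time'])
s=viewer.snapshot('top');a=np.load('top.npz')['img'];d=cv2.absdiff(a,s['image']).max(2)
for n,(r,c) in dict(blade=(slice(185,235),slice(425,480)),cup=(slice(230,265),slice(398,435)),jar=(slice(280,320),slice(170,215)),graver=(slice(175,260),slice(328,360)),round=(slice(200,262),slice(155,280))).items():print(n,(d[r,c]>60).mean())
cv2.imwrite('pics/t4.png',s['image'])
E
```

```text
[ 420.93307299 -222.11355036  220.32000086] [ 0.29177329  0.52653398 -0.60387652] 12.15
blade 0.0
cup 0.0
jar 0.0
graver 0.0007352941176470588
round 0.0006451612903225806
```

View pics/t4.png

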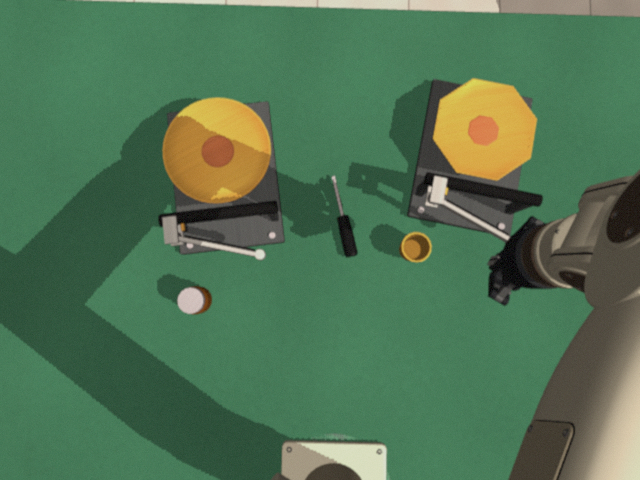

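The top view shows the lever back in its rest position (438,190 towards 510,238). The cup, jar, graver and round lever haven't moved, and the arm is clear.

```bash
python3 -c "
from h import *
print(workorder.hand_in())"
```

```text
the job is handed in; nothing more can be done
None
```

I pressed the eight-sided tray's lever to its stop (about 11 N), held it there for 1.5 s, eased it back to rest and moved clear; the last top view shows nothing else moved, and the job is handed in, though the hand-in gave no verdict.

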